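# Dab a big dot and a small dot with sprung cork stamps

### The job

Three sprung cork stamps of different width stand on the wooden paddle that is being decorated. With your fingertips, gently press the head of the widest stamp about a centimetre straight down and let it spring back up, then do the same with the narrowest stamp. Leave every stamp standing where it is, lift nothing, do not touch the middle-sized stamp, and do not disturb the jar, the cup or the sanding block.

Things in the scene. Friction and masses are not known exactly. Their poses are not given: they have to be found in the camera images.
- paddle: fixed wooden paddle lying flat, 18 mm thick, blade 110 mm (its x) by 340 mm (its y) with a rounded end at -y and a short narrow handle at +y. Origin: underside, centre of the blade; y along the blade, z up. The three stamps stand in a rough row along its y, in any order, about 95 mm apart (at least 73 mm)
- stamp_wide: the widest stamp, loose, standing upright on the paddle: a brown cork foot 46 mm in diameter and 32 mm tall, a steel pin, and a flat black knurled round head 56 mm in diameter and 14 mm thick, top 62 mm above the foot's underside when up. About 180 g. Origin: centre of the foot's underside; z up.
- stamp_middle: the middle-sized stamp, loose, standing upright on the paddle: a brown cork foot 38 mm in diameter and 32 mm tall, a steel pin, and a flat black knurled round head 44 mm in diameter and 14 mm thick, top 62 mm above the foot's underside when up. About 150 g. Origin: centre of the foot's underside; z up. To be left alone.
- stamp_narrow: the narrowest stamp, loose, standing upright on the paddle: a brown cork foot 32 mm in diameter and 32 mm tall, a steel pin, and a flat black knurled round head 34 mm in diameter and 14 mm thick, top 62 mm above the foot's underside when up. About 120 g. Origin: centre of the foot's underside; z up.
- wide_top (a point): centre of the flat top of the widest stamp's head (moves down with it); 80 mm above the table when the head is up
- middle_top (a point): centre of the flat top of the middle-sized stamp's head (moves down with it); 80 mm above the table when the head is up
- narrow_top (a point): centre of the flat top of the narrowest stamp's head (moves down with it); 80 mm above the table when the head is up
- wide_head (a joint): how far the widest stamp's sprung head is pressed down, m: 0 up, 0.014 at its stop; it springs back by itself. Takes about 1.5 N to start, 4 N at 8 mm, 6 N at the stop
- narrow_head (a joint): how far the narrowest stamp's sprung head is pressed down, m: 0 up, 0.014 at its stop; it springs back by itself. Takes about 1.5 N to start, 4 N at 8 mm, 6 N at the stop
- jar: bystander: loose closed jar with a white lid, 54 mm in diameter, 62 mm tall, beyond the paddle; origin: centre of its underside
- cup: bystander: loose white cup, 68 mm across the rim, 70 mm tall, beyond the paddle; origin: centre of its underside
- sanding_block: bystander: loose cork sanding block with a wooden back, 50 x 90 x 30 mm, on the robot's side of the paddle; origin: centre of its underside
Things that resemble listed ones, but are neither listed nor needed, are in the scene too. Leave any purple look-alike of the stamp_wide alone.

How it is judged:
On the way, in this order (a step that is already met when the one before it is completed fails the run):
1. the widest stamp's head is pressed at least 7 mm down by the fingers (value of joint wide_head above 0.007 m and contact force between the fingers and stamp_wide above 1 N), for 0.1 s.
2. the widest stamp is let go and its head is back up (value of joint wide_head below 0.003 m and contact force between the fingers and stamp_wide below 0.2 N), for 0.1 s.
3. the narrowest stamp's head is pressed at least 7 mm down by the fingers, the widest staying up (value of joint narrow_head above 0.007 m and contact force between the fingers and stamp_narrow above 1 N and value of joint wide_head below 0.003 m), for 0.1 s.
At the end, for the whole second after the job is handed in: Both pressed heads are back up (within 3 mm), all three stamps stand upright (within 0.1 rad) at rest within 15 mm of where they began, and the jar, cup and sanding block are within 15 mm of where they were (value of joint each of wide_head, narrow_head below 0.003 m and distance of each of stamp_wide, stamp_middle, stamp_narrow, jar, cup, sanding_block from where it was at the start of the episode below 0.015 m and angle between each of stamp_wide, stamp_middle, stamp_narrow's own z axis and vertical below 0.1 rad and linear speed of each of stamp_wide, stamp_middle, stamp_narrow below 0.02 m/s); the robot touches nothing.
It fails at once if a stamp is lifted more than 6 mm (height (world z) of any of stamp_wide, stamp_middle, stamp_narrow above 0.024 m).
It fails at once if a stamp is shifted more than 15 mm or tipped more than 0.2 rad (distance of any of stamp_wide, stamp_middle, stamp_narrow from where it was at the start of the episode above 0.015 m or angle between any of stamp_wide, stamp_middle, stamp_narrow's own z axis and vertical above 0.2 rad).
It fails at once if the middle-sized stamp is touched by the robot (contact force between any of the fingers, the arm and stamp_middle above 0.3 N).
It fails at once if a stamp is pressed with more than 25 N (contact force between any of the fingers, the arm and stamp_wide above 25 N or contact force between any of the fingers, the arm and stamp_narrow above 25 N).
It fails at once if the jar, cup or sanding block is shifted more than 15 mm (distance of any of jar, cup, sanding_block from where it was at the start of the episode above 0.015 m).
It also fails if it takes over 40 s, if anything falls off the work surface, if the arm or the gripper's body presses on something with over 40 N, if the wrist force passes 120 N, or if a joint passes its speed limit or range.

### The arm

A 6-joint arm with a two-finger parallel gripper is mounted at the origin on the work surface. World frame = base frame: x ahead of the robot, y to its left, z up, the work surface at z = 0. Lengths are in m, angles in rad, forces in N, time in s.
With the tool pointing down it reaches from about 0.35 to 0.875 m from the base axis. Payload 4.2 kg.
Tool frame: the origin (TCP) lies midway between the tips of the shut fingers; the grasp point (between the pads) lies 19 mm behind it (r.pinch_z is the distance from the TCP to the grasp point, in m); z points along the fingers, y is the line along which they close (so a half turn about z gives the same grasp; the last joint's range is limited). The gripper opens to 87 mm and grips with 3 to 60 N. Pads are 19 mm wide; open, the fingers measure 117 mm over their backs; the gripper's body (75 mm by 190 mm) begins 51 mm behind the grasp point.
Start: joints at [-0.96, 0.385, 0.008, 0, -1.194, -0.259], TCP at [0.215, -0.587, 0.223] pointing down, gripper open.
Joint ranges: [-3.14, 3.14], [-1.21, 2.06], [-1.07, 1.41], [-3.16, 2.05], [-2.99, -0.16], [-3.1, 3.1]. Speed limits (rad/s): [2.79, 2.79, 3.14, 3.14, 3.14, 3.14].

### API

Orientations are given as a unit quaternion [w, x, y, z].
In Python, from cell import r, cams, models gives the robot as it stands.
- The arm moves only by the shell command python3 -m inch 'ROWS' [FORCE]. ROWS is JSON, a list of rows, each a list of 3 entries, a list of its own where there are three numbers: the turn, a rotation vector about the tool's x, y, z in rad, then the shift along the tool's x, y, z in m, then the finger opening in m, from 0 to 0.087. In form: [[[wx, wy, wz], [x, y, z], hand], ...]. A call has 1 to 20 rows; each row shifts and turns the commanded pose from where the row before left it, along the tool's axes as they then stand; what a row does not reach is not made up. A row lasts 1/12 s, in which the tool goes at most 41.7 mm and 7.16 degrees, less where a joint would pass 70% of its speed; a pose out of reach is approached as far as the arm can. A call with a gripper value outside its range is refused whole. The fingers move at their own pace and stop on an object; FORCE is the grip in N (left out, the last holds). Time passes only in rows, so rows that do not move let the fingers close. It gives the time, the measured TCP pose, the force, the opening and the grip force at its end, in the units of the state.
- r.state(): the state, without advancing time (a new reading comes with each control period).
- cams.grab_frame(name): name is "scene" or "top"; returns the picture (384x512x3 uint8, red, green, blue); there is no depth.
- cams.get_calibration(name): a dict with "camera_matrix" (3x3 intrinsics, pixels), "extrinsics" (4x4, takes a point from camera to world coordinates). Camera axes: x right, y down, z forward; pixel columns grow to the right and rows downward; lengths in m; the calibration is good to about 2 mm. A picture is of the moment at which its call begins. get_calibration takes no time and is no camera call.
- r.close_job(): hands the job in; it is judged then, once.
Trained networks look in the newest picture that a camera, given by its name, has taken for a name from the list of things; names that differ only in an ending like _2 or _b are one class to them, and where a whole thing is asked for, a point or a joint stands for the part that bears it (a point fixed in the world has none). Each returns a list of dicts, best first, with "confidence" (0 to 1); they miss things now and then, are a little off and sometimes report something else, mostly with a low value. They report only what shows in the picture. A call takes as long as a camera call. They do not tell look-alikes from the thing itself.
- models.cut_out(camera, target): "pixels" (384x512 bool, what is visible of it) and "bbox" ([left, top, right, bottom] in pixels, round what is visible of it).
- models.mark_of(camera, target): "point" ([column, row] in pixels: a listed point, or the origin of a listed thing).
The state is a dict: "t": time; "joint_pos": joint angles; "qd": joint speeds; "tau": joint torques, N m; "tool_pos": TCP position; "ee_rot": TCP orientation; "ft_force": force on the tool from outside, world axes, zero at the start; "moment": the same for the moment, N m; "opening": finger opening in m; "grasp_force": force on a finger pad.
Only numpy, scipy, OpenCV 4.12 (cv2) and the standard library are available. Lean on these libraries where they do the work, as an engineer would, in place of code of your own. Each camera call takes 0.05 s, during which the arm holds its last target. There are 200 camera calls.

## Working session

There is one attempt and no reset: what is moved stays moved. The work goes in short steps, Python scripts to look and compute and a shell command to move; the robot and the scene stay as the last step left them, time stands still between calls to the robot, and variables do not carry over. Pictures are saved under pics/ and viewed, at most 10 in all, crops included, and the job is handed in when it is done.

```bash
mkdir -p pics; cat > h.py <<'E'
import numpy as np, cv2
from cell import r, cams, models
def ray(cam,px,z):
    c=cams.get_calibration(cam);K=np.array(c["camera_matrix"]);E=np.array(c["extrinsics"])
    d=E[:3,:3]@np.linalg.inv(K)@[px[0],px[1],1];o=E[:3,3]
    return o+d*(z-o[2])/d[2]
E
python3 - <<'E'
from h import *
ims=[]
for c in("top","scene"):
    im=cams.grab_frame(c); cv2.imwrite(f"pics/{c}0.png",cv2.resize(im[...,::-1],(800,600)))
    for n in("wide_top","middle_top","narrow_top"):
        for d in models.mark_of(c,n)[:4]: print(c,n,np.round(d["point"],1),round(d["confidence"],2),np.round(ray(c,d["point"],.08),4))
s=r.state();print(s["tool_pos"],s["ee_rot"],s["t"])
E
```

```text
top wide_top [302.7 210.1] 0.94 [ 0.4979 -0.1513  0.08  ]
top wide_top [309.4 289.8] 0.8 [ 0.3471 -0.1565  0.08  ]
top wide_top [387.7 158.6] 0.71 [ 0.5956 -0.3235  0.08  ]
top wide_top [376.5 293.6] 0.68 [ 0.3372 -0.2806  0.08  ]
top narrow_top [253.7 198.6] 0.65 [ 0.5233 -0.0569  0.08  ]
scene wide_top [126.4 220. ] 0.98 [ 0.611  -0.3169  0.08  ]
scene wide_top [212.6 183.4] 0.82 [ 0.4951 -0.1477  0.08  ]
scene wide_top [173.9 129.8] 0.66 [ 0.3514 -0.2712  0.08  ]
scene wide_top [221.  138.4] 0.59 [ 0.3639 -0.1506  0.08  ]
scene middle_top [287.2 204.6] 0.85 [0.5296 0.0263 0.08  ]
scene narrow_top [250.1 200. ] 0.7 [ 0.528  -0.0568  0.08  ]
scene narrow_top [216.  195.2] 0.27 [ 0.5251 -0.1345  0.08  ]
[ 0.21536341 -0.58663106  0.22238347] [-3.70024856e-05 -1.74994944e-01  9.84569321e-01  1.44107962e-04] 0.4
```

View pics/top0.png

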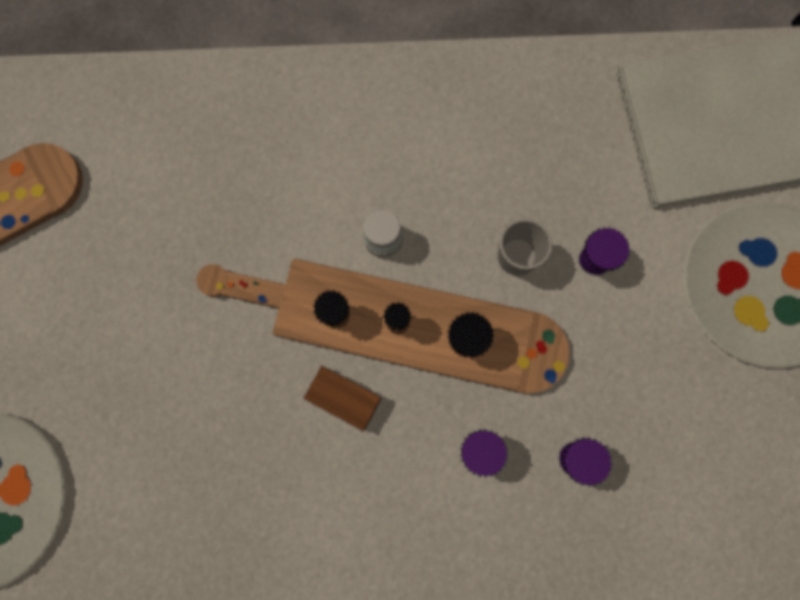

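View pics/scene0.png

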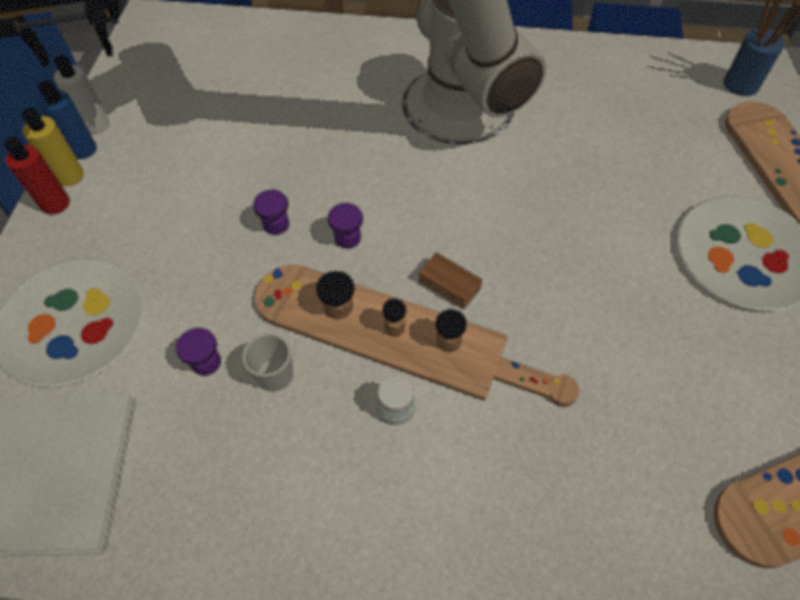

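The top view shows the three black heads on the paddle, with the widest at (471,335), the narrowest at (397,317) and the middle one at (332,309) in 800x600 pixels. The purple look-alikes stand off the paddle. In the scene view the heads are at (336,289), (395,310) and (451,324), in the same order. Next I'll refine the positions by segmenting the black heads.

```bash
python3 - <<'E'
from h import *
from scipy.spatial.transform import Rotation as R
seeds={"top":[(301,214),(254,203),(212,198)],"scene":[(215,184),(252,197),(288,206)]}
for c in seeds:
    im=cams.grab_frame(c); m=(im.max(2)<42).astype(np.uint8)
    n,l,st,ce=cv2.connectedComponentsWithStats(m)
    for s in seeds[c]:
        i=l[s[1],s[0]]
        p=np.argwhere(l==i)[:,::-1]
        # head centre is 7 mm below top -> blob centroid at z~.073
        w=np.array([ray(c,q,.076)[:2] for q in p])
        print(c,s,i,st[i],np.round(ray(c,ce[i],.076),4),"diam",round(2*np.sqrt(len(p)/np.pi*0+1)*0+np.ptp(w[:,1]),3),np.round(np.ptp(w[:,0]),3))
    print(c,np.round(np.array(cams.get_calibration(c)["extrinsics"])[:3,3],3))
s=r.state();Rt=R.from_quat(np.roll(s["ee_rot"],-1)).as_matrix();print(np.round(Rt,3))
E
```

```text
top (301, 214) 7 [288 201  28  27 595] [ 0.4906 -0.1481  0.076 ] diam 0.053 0.051
top (254, 203) 6 [246 194  17  18 213] [ 0.5163 -0.0575  0.076 ] diam 0.031 0.034
top (212, 198) 5 [202 187  21  22 364] [0.5291 0.0251 0.076 ] diam 0.04 0.043
top [ 0.385 -0.07   0.867]
scene (215, 184) 100 [203 174  23  22 387] [ 0.4951 -0.1451  0.076 ] diam 0.052 0.057
scene (252, 197) 101 [245 192  14  14 149] [ 0.5209 -0.0541  0.076 ] diam 0.029 0.035
scene (288, 206) 102 [279 199  19  18 256] [0.5338 0.0288 0.076 ] diam 0.04 0.044
scene [0.991 0.018 0.886]
[[-0.939 -0.345 -0.   ]
 [-0.345  0.939  0.   ]
 [-0.     0.    -1.   ]]
```

```bash
python3 -m inch '[[[0,0,0],[-0.0206,0.0159,0],0],[[0,0,0],[-0.0206,0.0159,0],0],[[0,0,0],[-0.0206,0.0159,0],0],[[0,0,0],[-0.0206,0.0159,0],0],[[0,0,0],[-0.0206,0.0159,0],0],[[0,0,0],[-0.0206,0.0159,0],0],[[0,0,0],[-0.0206,0.0159,0],0],[[0,0,0],[-0.0206,0.0159,0],0],[[0,0,0],[-0.0206,0.0159,0],0],[[0,0,0],[-0.0206,0.0159,0],0],[[0,0,0],[-0.0206,0.0159,0],0],[[0,0,0],[-0.0206,0.0159,0],0],[[0,0,0],[-0.0206,0.0159,0],0],[[0,0,0],[-0.0206,0.0159,0],0],[[0,0,0],[-0.0206,0.0159,0],0],[[0,0,0],[-0.0206,0.0159,0],0],[[0,0,0],[-0.0206,0.0159,0],0],[[0,0,0],[-0.0206,0.0159,0],0],[[0,0,0],[-0.0206,0.0159,0],0],[[0,0,0],[-0.0206,0.0159,0],0]]' 10
python3 - <<'E'
from h import *
from scipy.spatial.transform import Rotation as R
s=r.state();Rt=R.from_quat(np.roll(s["ee_rot"],-1)).as_matrix()
print(np.round(Rt,3),s["tool_pos"],Rt.T@(np.array([.493,-.147,.1])-s["tool_pos"]))
E
```

```text
t: 2.17
tool_pos: [0.4931, -0.145, 0.2228]
ee_rot: [0.0, -0.175, 0.985, -0.0]
ft_force: [0.3, -0.6, -0.1]
opening: 0.0007
grasp_force: 0.0
[[-0.939 -0.345  0.001]
 [-0.345  0.939 -0.   ]
 [-0.001 -0.    -1.   ]] [ 0.49313534 -0.14498693  0.22282747] [ 0.00088781 -0.00181507  0.12282742]
```

```bash
python3 -m inch '[[[0,0,0],[0.001,-0.002,0.02],0],[[0,0,0],[0,0,0.025],0],[[0,0,0],[0,0,0.025],0],[[0,0,0],[0,0,0.025],0],[[0,0,0],[0,0,0.02],0],[[0,0,0],[0,0,0.01],0],[[0,0,0],[0,0,0],0],[[0,0,0],[0,0,0],0]]'
python3 - <<'E'
from h import *
a=[cams.grab_frame(c)[y:y+100,x:x+100] for c,x,y in(("top",250,160),("scene",165,130))]
cv2.imwrite("pics/z1.png",cv2.resize(np.hstack(a)[...,::-1],(800,400)))
E
```

```text
t: 2.83
tool_pos: [0.4928, -0.1486, 0.0979]
ee_rot: [0.0, -0.175, 0.985, -0.0]
ft_force: [0.1, -0.0, 1.1]
opening: 0.0001
grasp_force: 0.0
```

View pics/z1.png

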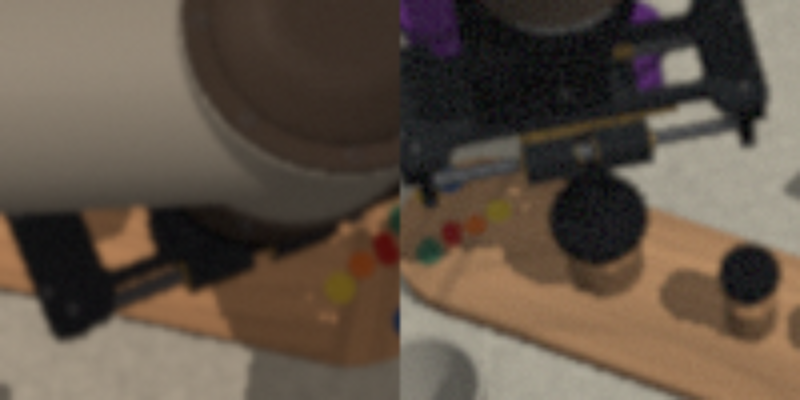

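In the scene half the shut fingertips end just above the wide head, whose centre is at (598,218) in the crop, and they line up with it. I'll press in small steps.

```bash
python3 -m inch '[[[0,0,0],[0,0,0.008],0],[[0,0,0],[0,0,0.004],0],[[0,0,0],[0,0,0.003],0],[[0,0,0],[0,0,0.003],0],[[0,0,0],[0,0,0.002],0],[[0,0,0],[0,0,0.002],0],[[0,0,0],[0,0,0],0],[[0,0,0],[0,0,0],0]]'
```

```text
t: 3.6
tool_pos: [0.4923, -0.1484, 0.0757]
ee_rot: [-0.0, -0.175, 0.985, -0.0]
ft_force: [-1.2, -0.0, 2.2]
opening: 0.0003
grasp_force: 1.4
```

```bash
python3 -m inch '[[[0,0,0],[0,0,0.002],0],[[0,0,0],[0,0,0.002],0],[[0,0,0],[0,0,0.0015],0],[[0,0,0],[0,0,0],0],[[0,0,0],[0,0,0],0],[[0,0,0],[0,0,0],0]]'
```

```text
t: 4.1
tool_pos: [0.4923, -0.1485, 0.0701]
ee_rot: [-0.0, -0.175, 0.985, -0.0]
ft_force: [-2.7, 0.9, 3.7]
opening: 0.0008
grasp_force: 2.3
```

```bash
python3 -m inch '[[[0,0,0],[0,0,0.001],0],[[0,0,0],[0,0,0],0],[[0,0,0],[0,0,0],0],[[0,0,0],[0,0,0],0]]'
python3 -m inch '[[[0,0,0],[0,0,-0.003],0],[[0,0,0],[0,0,-0.004],0],[[0,0,0],[0,0,-0.005],0],[[0,0,0],[0,0,-0.01],0],[[0,0,0],[0,0,-0.02],0],[[0,0,0],[0,0,-0.02],0],[[0,0,0],[0,0,-0.02],0],[[0,0,0],[0,0,0],0],[[0,0,0],[0,0,0],0],[[0,0,0],[0,0,0],0]]'
python3 - <<'E'
from h import *
from scipy.spatial.transform import Rotation as R
im=cams.grab_frame("scene"); cv2.imwrite("pics/s2.png",cv2.resize(im[120:270,130:330,::-1],(800,600)))
m=(im.max(2)<42).astype(np.uint8);n,l,st,ce=cv2.connectedComponentsWithStats(m)
for s in[(215,184),(252,197),(288,206)]:
    i=l[s[1],s[0]];print(st[i],np.round(ray("scene",ce[i],.076),4))
s=r.state();Rt=R.from_quat(np.roll(s["ee_rot"],-1)).as_matrix()
print(s["tool_pos"],Rt.T@(np.array([.5185,-.056,.1])-s["tool_pos"]))
E
```

```text
t: 4.43
tool_pos: [0.4923, -0.1485, 0.0691]
ee_rot: [-0.0, -0.175, 0.985, -0.0]
ft_force: [-1.9, 0.6, 4.2]
opening: 0.0007
grasp_force: 2.5
t: 5.27
tool_pos: [0.4919, -0.1482, 0.1508]
ee_rot: [-0.0, -0.175, 0.985, 0.0]
ft_force: [0.5, 0.9, -0.2]
opening: 0.0004
grasp_force: 0.0
[203 175  23  21 375] [ 0.4953 -0.1449  0.076 ]
[246 192  13  14 144] [ 0.521  -0.0541  0.076 ]
[279 199  19  17 249] [0.5335 0.0285 0.076 ]
[ 0.49162265 -0.14831094  0.15029502] [-0.05707591  0.07737041  0.05029363]
```

View pics/s2.png

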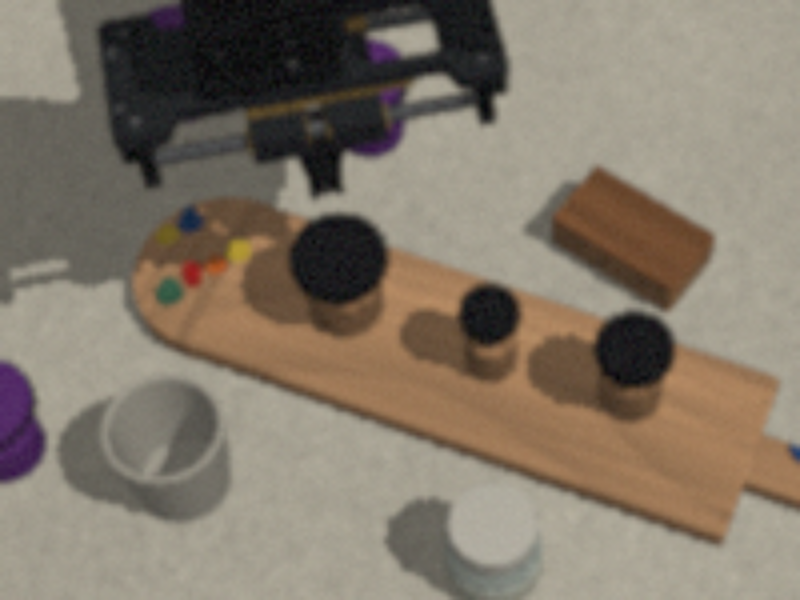

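The wide head at crop (340,258) is back up and none of the stamps have moved. The fingertips are at (325,185). Next I'll move over the narrow stamp.

```bash
python3 -m inch '[[[0,0,0],[-0.0114,0.0155,0],0],[[0,0,0],[-0.0114,0.0155,0],0],[[0,0,0],[-0.0114,0.0155,0],0],[[0,0,0],[-0.0114,0.0155,0],0],[[0,0,0],[-0.0114,0.0155,0],0],[[0,0,0],[0,0,0],0],[[0,0,0],[0,0,0],0],[[0,0,0],[0,0,0.02],0],[[0,0,0],[0,0,0.02],0],[[0,0,0],[0,0,0.012],0],[[0,0,0],[0,0,0],0],[[0,0,0],[0,0,0],0]]'
python3 - <<'E'
from h import *
im=cams.grab_frame("scene"); cv2.imwrite("pics/s3.png",cv2.resize(im[120:270,130:330,::-1],(800,600)))
E
```

```text
t: 6.32
tool_pos: [0.5184, -0.0569, 0.0983]
ee_rot: [-0.001, -0.175, 0.985, -0.0]
ft_force: [0.0, -1.0, -0.4]
opening: 0.0002
grasp_force: 0.0
```

View pics/s3.png

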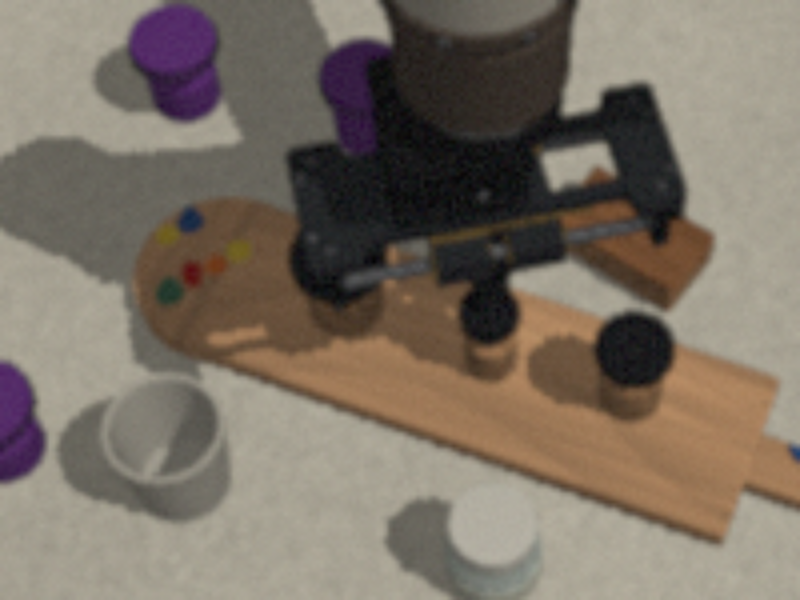

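The fingers are directly above the narrow head at crop (490,313), and the jaw rails are well clear of the other stamps. I'll press now.

```bash
python3 -m inch '[[[0,0,0],[0,0,0.008],0],[[0,0,0],[0,0,0.004],0],[[0,0,0],[0,0,0.003],0],[[0,0,0],[0,0,0.003],0],[[0,0,0],[0,0,0.003],0],[[0,0,0],[0,0,0.002],0],[[0,0,0],[0,0,0],0],[[0,0,0],[0,0,0],0]]'
```

```text
t: 7.03
tool_pos: [0.5192, -0.056, 0.0763]
ee_rot: [0.0, -0.175, 0.985, -0.0]
ft_force: [-0.3, 0.2, 2.2]
opening: 0.0002
grasp_force: 1.3
```

```bash
python3 -m inch '[[[0,0,0],[0,0,0.002],0],[[0,0,0],[0,0,0.002],0],[[0,0,0],[0,0,0.002],0],[[0,0,0],[0,0,0.001],0],[[0,0,0],[0,0,0],0],[[0,0,0],[0,0,0],0],[[0,0,0],[0,0,0],0],[[0,0,0],[0,0,0],0]]'
```

```text
t: 7.7
tool_pos: [0.5192, -0.0561, 0.0692]
ee_rot: [0.0, -0.175, 0.985, -0.0]
ft_force: [-1.6, -0.1, 4.7]
opening: 0.0007
grasp_force: 2.5
```

Tool height 0.0692 m and 4.7 N mean the head is about 10.8 mm down. I'll release it and lift away.

```bash
python3 -m inch '[[[0,0,0],[0,0,-0.003],0],[[0,0,0],[0,0,-0.004],0],[[0,0,0],[0,0,-0.005],0],[[0,0,0],[0,0,-0.01],0],[[0,0,0],[0,0,-0.02],0],[[0,0,0],[0,0,-0.03],0],[[0,0,0],[0,0,-0.03],0],[[0,0,0],[0,0,-0.02],0],[[0,0,0],[0,0,0],0],[[0,0,0],[0,0,0],0],[[0,0,0],[0,0,0],0],[[0,0,0],[0,0,0],0]]'
python3 - <<'E'
from h import *
im=cams.grab_frame("scene"); cv2.imwrite("pics/s4.png",cv2.resize(im[120:270,130:330,::-1],(800,600)))
m=(im.max(2)<42).astype(np.uint8);n,l,st,ce=cv2.connectedComponentsWithStats(m)
for s in[(215,184),(252,197),(288,206)]:
    i=l[s[1],s[0]];print(st[i],np.round(ray("scene",ce[i],.076),4))
E
```

```text
t: 8.7
tool_pos: [0.5182, -0.0561, 0.1898]
ee_rot: [-0.001, -0.175, 0.985, 0.0]
ft_force: [0.2, -0.3, -0.7]
opening: 0.0002
grasp_force: 0.0
[203 174  23  22 391] [ 0.4945 -0.1448  0.076 ]
[246 192  13  14 142] [ 0.5209 -0.0542  0.076 ]
[279 199  19  17 249] [0.5336 0.0286 0.076 ]
```

View pics/s4.png

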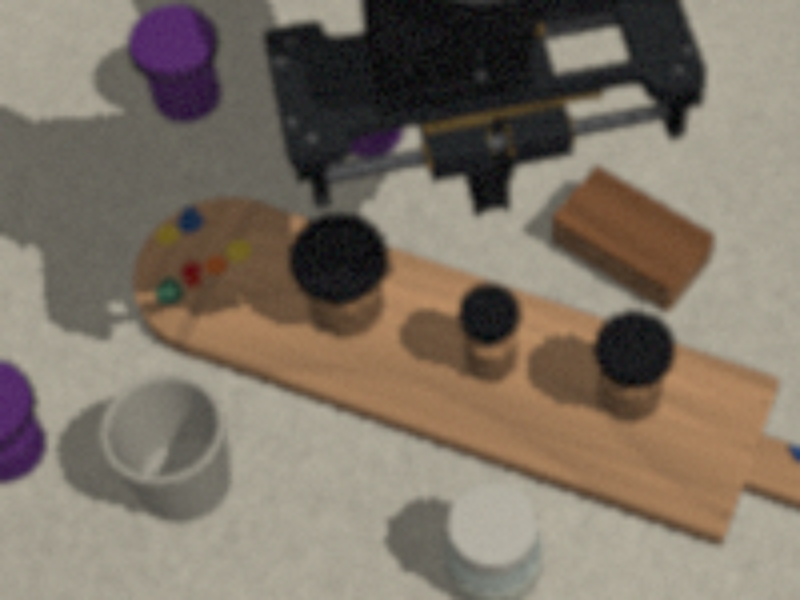

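All three stamps stand unmoved with their heads up, at crop (340,258), (490,313) and (634,348), and the robot is clear of them.

```bash
python3 -c "
from cell import r
print(r.close_job())"
```

```text
the job is handed in; nothing more can be done
None
```

I pressed the widest stamp and then the narrowest about 11 mm down. Both sprang back up with nothing visibly moved, and the job is handed in; no verdict was returned.

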